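Charge the bench air pump until its indicator pin is out

TASK

Push the yellow catch well aside, off the pump's red plunger, using the blue peg at its end, then pump the plunger with shut fingertips, pressing it right down and letting it come right up again, until the white indicator pin stands fully out of its brass collar with the whole green band showing. Leave the plunger up and the catch aside. Only push: do not pinch or pull the plunger up, do not touch the indicator pin, and do not move or lift the loose things round the pump.

Things in the scene. Friction and masses are not known exactly. Their poses are not given: they have to be found in the camera images.
- pump: bench air pump, screwed down: grey base plate 150 x 200 mm, 14 mm thick, carrying an aluminium barrel (56 mm wide, 80 mm high) with the red spring plunger, and a blue pressure column (48 mm wide, 85 mm high with its brass collar) with the white indicator pin. Origin: centre of the plate's underside, on the bench; z up. The barrel's axis stands at x 0, y +45 mm and the column's axis at x 0, y -50 mm in this frame.
- plunger_top (a point): centre of the top of the plunger's round red head (56 mm across, 14 mm thick, 48 mm of it flat or nearly flat on top), 125 mm above the bench when it is up. The head moves straight down.
- plunger (a joint): plunger stroke in m: 0 fully up (rest), 0.025 fully down against its stop. A spring returns it: no push at the top, about 11 N at the bottom, plus damping of 25 N per m/s. Each stroke taken below about 0.021 and then let back above about 0.003 drives the pin up one step; shorter strokes may do nothing. Pulled upward it gives at most 0.006 (negative values).
- pin (a joint): how far the indicator pin stands out, in m: 0 fully in, 0.029 to 0.030 fully out. It starts partly out, between 0 and 0.012. Each full stroke of the plunger lifts it by one step of 0.005 (the first stroke gives anything from about 0.001 to 0.009) and it stays there, held by friction, until it is fully out; after that more strokes do nothing.
- pin_top (a point): top of the indicator pin's white cap (14 mm wide; stem 9 mm): 7 mm above the brass collar when the pin is fully in, 37 mm when it is fully out. The lowest 10 mm of the stem is a green band; it shows whole only when the pin is fully out.
- indicator_pin: the visible stem and cap of the indicator pin; not to be touched. Origin: on its axis, at the collar's top (85 mm above the bench) when fully in.
- catch (a joint): angle of the yellow swing catch in rad: 0 lying straight over the plunger's head (pointing to -x of the pump), growing as it swings clockwise seen from above, towards +y of the pump, up to 1.75 (stop), where it points to +y. Starts between 0 and 0.25. Turning it takes about 0.05 N m (0.6 N at the peg) and it stays where it is left. From about 1.0 it no longer covers the head.
- catch_pivot (a point): pivot of the catch, on its upright axis, 130 mm above the bench, 45 mm behind (+x of the pump) the plunger's axis.
- catch_peg (a point): centre of the top of the blue upright peg (12 mm wide, 20 mm high, its top 156.5 mm above the bench) at the free end of the catch, 80 mm from the pivot. The catch's flat yellow bar is 16 mm wide and lies from 131 to 137 mm above the bench.
- beaker: small clear plastic beaker, 62 x 73 x 68 mm high, loose near the pump, to be left alone. Origin: centre of its underside.
- brown_bottle: brown glass bottle with black cap, 42 mm wide, 85 mm high, loose near the pump, to be left alone. Origin: centre of its underside.
- red_bung: dark red rubber bung, 22 mm wide, 20 mm high, loose near the pump, to be left alone. Origin: centre of its underside.
- dish: clear flat round dish, 87 mm wide, 13 mm high, loose near the pump, to be left alone. Origin: centre of its underside.
- cork_bung: light brown cork bung, 26 mm wide, 22 mm high, loose near the pump, to be left alone. Origin: centre of its underside.

How it is judged:
By the outcome, as a careful person would: the job done as asked, in the order asked, and still so for the second after the job is handed in, with the robot touching nothing.
It also fails if it takes over 54 s, if anything falls off the work surface, if the arm or the gripper's body presses on something with over 40 N, if the wrist force passes 120 N, or if a joint passes its speed limit or range.

ROBOT

A 6-joint arm with a two-finger parallel gripper is mounted at the origin on a cart in front of the work surface, level with it; the furniture and walls round the work are solid. World frame = base frame: x ahead of the robot, y to its left, z up, the work surface at z = 0. Lengths are in m, angles in rad, forces in N, time in s.
With the tool pointing down it reaches from about 0.35 to 0.775 m from the base axis. Payload 5.5 kg.
Tool frame: the origin (TCP) lies between the finger pads; the fingertips stand 19 mm ahead of it and the grasp point (between the pads) is the TCP; z points along the fingers, y is the direction in which the jaws open and shut (so a half turn about z gives the same grasp; the last joint's range is limited). The gripper opens to 85 mm and grips with 20 to 120 N. Pads are 22 mm wide; open, the fingers measure 114 mm over their backs; the gripper's body (76 mm by 85 mm) begins 54 mm behind the grasp point. The pads swing forward as they close: fully open they stand 13 mm farther back than shut.
Start: joints at [-1.445, 0.313, 0.046, 1.304, 0, 1.431], TCP at [0.151, -0.555, 0.213] pointing down, gripper open.
Joint ranges: [-2.76, 2.76], [-0.86, 1.69], [-1.03, 1.26], [-2.2, 2.34], [-1.47, 1.5], [-3.14, 3.14]. Speed limits (rad/s): [2.57, 2.57, 3.14, 3.14, 3.14, 3.14].

INTERFACE

Orientations are given as a unit quaternion [w, x, y, z].
In Python, from workcell import get_state, cams, workorder gives the robot as it stands.
- The arm moves only by the tool play_rows, never from a script. Its argument "series" is text: rows parted by semicolons, each of 7 numbers parted by spaces: the opening in per cent of the stroke, from 0 (shut) to 100 (fully open), then the shift along the tool's x, y, z in cm, then the turn, a rotation vector about the tool's x, y, z in degrees. A call has 1 to 12 rows; each row shifts and turns the commanded pose from where the row before left it, along the tool's axes as they then stand; what a row does not reach is not made up. A row lasts 1/8 s, in which the tool goes at most 62.5 mm and 10.7 degrees, less where a joint would pass 70% of its speed; a pose out of reach is approached as far as the arm can. A call with a gripper value outside its range is refused whole. The fingers move at their own pace and stop on an object; "newtons" is the grip in N (left out, the last holds). Time passes only in rows, so rows that do not move let the fingers close. It gives the time, the measured TCP pose, the force and the opening at its end, in the units of the state.
- get_state(): the state, without advancing time (a new reading comes with each control period).
- cams.read_camera(name): name is "scene" or "top"; returns the picture (384x512x3 uint8, red, green, blue); there is no depth.
- cams.get_calibration(name): a dict with "fx", "fy", "cx", "cy" (pixels), "rvec" (rotation vector, rad) and "tvec" (3), from world to camera coordinates, as OpenCV has them. Camera axes: x right, y down, z forward; pixel columns grow to the right and rows downward; lengths in m; the calibration is good to about 2 mm. A picture is of the moment at which its call begins. get_calibration takes no time and is no camera call.
- workorder.hand_in(): hands the job in, once; it reports no verdict.
The state is a dict: "clock": time; "joint_pos": joint angles; "qvel": joint speeds; "tau": joint torques, N m; "tcp_pos": TCP position; "orientation": TCP orientation; "wrist_force": force on the tool from outside, world axes, zero at the start; "ft_torque": the same for the moment, N m; "finger_gap": finger opening in m.
Only numpy, scipy, OpenCV 4.12 (cv2) and the standard library are available. Lean on these libraries where they do the work, as an engineer would, in place of code of your own. Each camera call takes 0.05 s, during which the arm holds its last target.

## Working session

There is one attempt and no reset: what is moved stays moved. The work goes in short steps, Python scripts to look and compute and a tool call to move; the robot and the scene stay as the last step left them, time stands still between calls to the robot, and variables do not carry over. Pictures are saved under pics/ and viewed, and the job is handed in when it is done.

Besides the shell and the picture viewer there is one more tool, called after "Emit:" as name(argument=value, ...), one argument or row to a line, values as JSON. play_rows: Moves the arm, as the interface text tells. Its arguments: {"type":"object","properties":{"series":{"type":"string"},"newtons":{"type":"number"}},"required":["series"]}

```bash
mkdir -p pics; ls
cat > h.py <<'E'
import numpy as np, cv2
from workcell import get_state, cams, workorder
def snap(n,f):
    im=cams.read_camera(n); cv2.imwrite(f'pics/{f}.png',im[:,:,::-1]); return im
def cal(n):
    c=cams.get_calibration(n); K=np.array([[c['fx'],0,c['cx']],[0,c['fy'],c['cy']],[0,0,1.]])
    R=cv2.Rodrigues(np.array(c['rvec'],float))[0]; return K,R,np.array(c['tvec'],float).ravel()
def ray(n,uv):
    K,R,t=cal(n); d=R.T@np.linalg.inv(K)@np.array([uv[0],uv[1],1.]); return -R.T@t,d/np.linalg.norm(d)
def onz(n,uv,z):
    o,d=ray(n,uv); return o+d*(z-o[2])/d[2]
def two(a,uva,b,uvb):
    o1,d1=ray(a,uva);o2,d2=ray(b,uvb)
    s=np.linalg.lstsq(np.stack([d1,-d2],1),o2-o1,rcond=None)[0]
    p,q=o1+s[0]*d1,o2+s[1]*d2; return (p+q)/2,np.linalg.norm(p-q)
def proj(n,p):
    K,R,t=cal(n); q=K@(R@np.array(p,float)+t); return q[:2]/q[2]
E
python3 - <<'E'
from h import *
for n in ('scene','top'):
    snap(n,n+'0'); K,R,t=cal(n); print(n,K[0,0],-R.T@t)
print(get_state())
E
```

```text
pics
scene 366.8605407312066 [ 0.23384284 -0.71585224  0.55794799]
top 457.5731401942174 [ 0.38653968 -0.02791126  1.23287333]
{'clock': 0.1, 'joint_pos': array([-1.44459920e+00,  3.13907942e-01,  4.51381266e-02,  1.30359157e+00,
        1.19189845e-05,  1.43119780e+00]), 'qvel': array([ 0.00040677, -0.00320275,  0.00264149,  0.00064854, -0.00073969,
        0.00029939]), 'tau': array([ 1.88468075e-03, -4.81728816e+01,  2.99242473e+01,  1.28592408e-02,
       -1.25496558e-04,  1.08832478e-05]), 'tcp_pos': array([ 0.15097653, -0.55435232,  0.21252655]), 'orientation': array([-7.82474059e-04,  9.91181771e-01,  1.32506922e-01,  1.12028252e-05]), 'wrist_force': array([ 0.54365194, -0.3513105 , -0.23226714]), 'ft_torque': array([0.0543918 , 0.00713986, 0.0018    ]), 'finger_gap': 0.08576985361199634}
```

View pics/scene0.png

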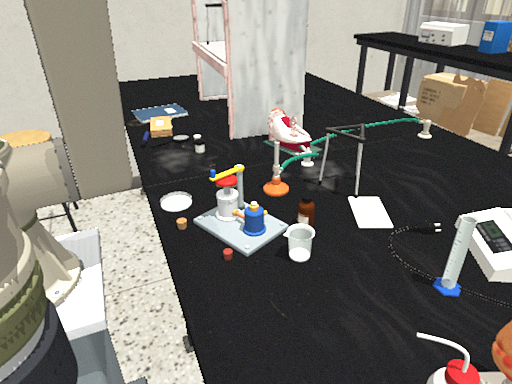

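View pics/top0.png

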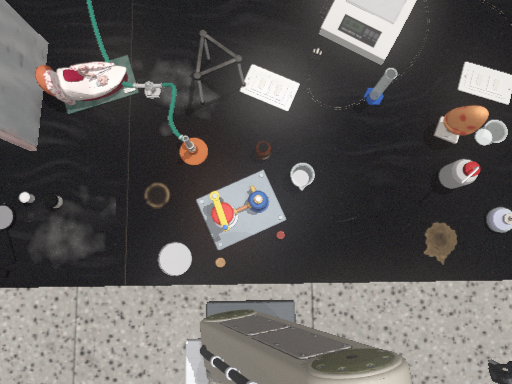

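The pump is at about (240,210) in the top view and (240,215) in the scene view. I'll zoom in and segment it.

```bash
cat > seg.py <<'E'
from h import *
def blobs(f,n):
    im=cv2.imread(f'pics/{f}.png'); hsv=cv2.cvtColor(im,cv2.COLOR_BGR2HSV)
    roi=np.zeros(im.shape[:2],np.uint8)
    if n=='top': roi[160:275,190:300]=255
    else: roi[155:265,185:300]=255
    out={}
    for k,lo,hi in [('yellow',(22,120,120),(34,255,255)),('blue',(100,130,50),(125,255,255)),('red',(0,180,120),(6,255,255)),('green',(45,80,50),(85,255,255)),('plate',(85,10,100),(115,60,220))]:
        m=cv2.inRange(hsv,lo,hi)&roi
        N,l,s,c=cv2.connectedComponentsWithStats(m)
        for i in range(1,N):
            if s[i,4]>=5: print(n,k,s[i],c[i].round(1))
E
python3 - <<'E'
from seg import *
for n in('top','scene'):
    blobs(n+'0',n)
a=cv2.imread('pics/top0.png')[160:275,185:300];b=cv2.imread('pics/scene0.png')[155:265,185:300]
cv2.imwrite('pics/z0.png',np.hstack([cv2.resize(a,(400,400),interpolation=0),cv2.resize(b,(400,400),interpolation=0)]))
E
```

```text
top yellow [210 190  18  36 200] [218.7 208.1]
top blue [254 192  14  15  56] [262.1 197.8]
top blue [251 195   2   5   5] [251.6 197. ]
top blue [223 225   4   4  11] [224.5 226.8]
top plate [ 196  170   90   80 2920] [243.1 210.2]
scene yellow [209 165  35  16 152] [227.9 172. ]
scene yellow [250 205   8   3  12] [253.  206.4]
scene yellow [233 210   4   3   7] [234.3 211. ]
scene yellow [264 210   3   4   5] [265.2 211.6]
scene blue [210 169   6   9  46] [212.3 172.8]
scene blue [243 205  23  31 500] [253.8 222.1]
scene red [215 174  22  13 144] [226.9 180.7]
scene green [280 155  20  14  94] [289.9 160.5]
scene plate [236 172   7   3  10] [239.2 172.9]
scene plate [239 203   7   8  17] [242.4 206.8]
scene plate [200 206  18  13  95] [210.1 212.4]
scene plate [268 214   7   4   7] [271.  215.3]
scene plate [193 218  96  39 320] [239.6 238.4]
scene plate [235 219  11  16  48] [240.7 225. ]
scene plate [250 236   7   1   7] [253. 236.]
```

View pics/z0.png

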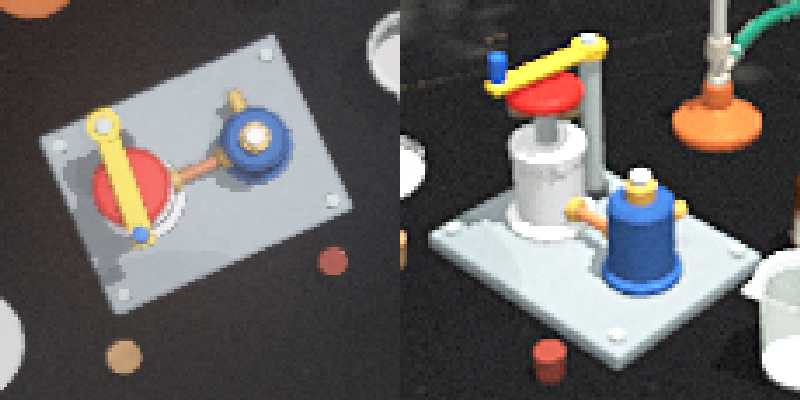

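Run:
```python
from h import *
T=lambda x,y:((x)/3.478-.5+.5+185,(y)/3.478+160)
S=lambda x,y:((x)/3.478+185,(y)/3.636+155)
C=[onz('top',T(*p),.014)[:2] for p in [(42,137),(272,37),(352,208),(118,313)]]
print(np.round(C,4)); print([round(np.linalg.norm(C[i]-C[(i+1)%4]),3) for i in range(4)])
c=np.mean(C,0)
# +y of pump from column to barrel: corner1->0, 2->3
yv=(C[0]-C[1]+C[3]-C[2]); yv/=np.linalg.norm(yv); xv=(C[0]-C[3]+C[1]-C[2]); xv/=np.linalg.norm(xv)
print('centre',c,'yaw from x',np.degrees(np.arctan2(xv[1],xv[0])),'from y',np.degrees(np.arctan2(-yv[0],yv[1])))
C2=[onz('scene',S(*p),.014)[:2] for p in [(428,238),(762,258),(615,358)]]
print('scene corners',np.round(C2,4))
for nm,t,s in [('peg top',(141,233),(497,53)),('pivot top',(103,125),(591,40)),('pin top',(257,133),(640,172)),('head',(132,190),(545,92))]:
    p,e=two('top',T(*t),'scene',S(*s)); print(nm,p.round(4),round(e,4))
print('head@.125',onz('top',T(132,190),.125))
for nm,uv in [('cork',(124,357)),('red',(333,261))]: print(nm,onz('top',T(*uv),.02))
print('dish',onz('top',(175,259),.013),'beaker',onz('top',(302,174),.068),'bottle',onz('top',(263,150),.085))
```

```text
[[ 0.5151  0.1289]
 [ 0.5909 -0.0491]
 [ 0.4575 -0.1083]
 [ 0.3805  0.0706]]
[np.float64(0.193), np.float64(0.146), np.float64(0.195), np.float64(0.147)]
centre [0.48602318 0.01051855] yaw from x 23.681208091853783 from y 23.17864534229661
scene corners [[ 0.6484 -0.0545]
 [ 0.856  -0.1726]
 [ 0.6949 -0.2158]]
peg top [ 0.5434 -0.0355  0.1868] 0.2694
pivot top [ 0.6181 -0.0204  0.1736] 0.2852
pin top [ 0.6053 -0.1181  0.1276] 0.2602
head [ 0.5764 -0.0349  0.1532] 0.2822
head@.125 [0.46558497 0.05183154 0.125     ]
cork [0.34780369 0.06566024 0.02      ]
red [ 0.41730096 -0.09267992  0.02      ]
dish [0.3586764 0.185984  0.013    ] beaker [ 0.57183502 -0.14807983  0.068     ] bottle [ 0.63253647 -0.04807059  0.085     ]
```

The scene-view points are wrong because I forgot to subtract the 400 px offset of the right-hand panel in the zoomed picture: the two views miss each other by about 27 cm. I'll redo them.

Run:
```python
from h import *
T=lambda x,y:((x)/3.478-.5+185,(y)/3.478-.5+160)
S=lambda x,y:((x-400)/3.478-.5+185,(y)/3.636-.5+155)
C=np.array([onz('top',T(*p),.014)[:2] for p in [(42,137),(272,37),(352,208),(118,313)]])
print(np.round(C,4)); c=C.mean(0); print('c',c)
print('scene corners',np.round([onz('scene',S(*p),.014)[:2] for p in [(428,238),(762,258),(615,358)]],4))
for nm,t,s in [('peg top',(141,233),(497,53)),('pivot top',(103,125),(591,40)),('pin top',(257,133),(640,172)),('head',(132,190),(545,92))]:
    p,e=two('top',T(*t),'scene',S(*s)); print(nm,p.round(4),round(e,4))
a=np.radians(23.4); R=np.array([[np.cos(a),-np.sin(a)],[np.sin(a),np.cos(a)]])
for nm,q in [('barrel',(0,.045)),('column',(0,-.05)),('pivot',(.045,.045)),('peg90',(.045,.125))]: print(nm,c+R@q)
print('head@.125',onz('top',T(132,190),.125),'peg@.1565',onz('top',T(141,233),.1565),'piv@.137',onz('top',T(103,125),.14))
```

```text
[[ 0.5165  0.1302]
 [ 0.5923 -0.0477]
 [ 0.4589 -0.107 ]
 [ 0.3818  0.0719]]
c [0.48737613 0.01184122]
scene corners [[ 0.3782  0.0676]
 [ 0.5928 -0.0537]
 [ 0.4573 -0.1088]]
peg top [0.4351 0.0446 0.1598] 0.0006
pivot top [0.5116 0.0715 0.1413] 0.0019
pin top [ 0.5079 -0.0343  0.0949] 0.0019
head [0.4685 0.0531 0.1187] 0.0027
barrel [0.46950447 0.05314017]
column [ 0.50723352 -0.03404651]
pivot [0.51080343 0.07101183]
peg90 [0.4790316 0.1444322]
head@.125 [0.4668107  0.05303799 0.125     ] peg@.1565 [0.43548373 0.04473777 0.1565    ] piv@.137 [0.51085608 0.0718526  0.14      ]
```

Both views now agree to within 3 mm, and the measured heights match the text:

| Point | Position / value |
|---|---|
| Pump centre | (0.487, 0.012), yaw 23.4° |
| Plunger axis | (0.469, 0.053) |
| Pivot | (0.511, 0.071) |
| Peg top | (0.4355, 0.0447, about 0.157) |
| Peg to pivot | 80 mm |
| Catch angle | about 0.07 rad |

Next I'll write a row planner.

```bash
cat > plan.py <<'E'
from h import *
from scipy.spatial.transform import Rotation as Ro
def pose():
    s=get_state(); q=s['orientation']; return s['tcp_pos'],Ro.from_quat([q[1],q[2],q[3],q[0]])
def down(yaw): # tool x at yaw(deg), z down
    a=np.radians(yaw); return Ro.from_matrix(np.array([[np.cos(a),np.sin(a),0],[np.sin(a),-np.cos(a),0],[0,0,-1]]))
def rows(wps,op=0,p0=None,R0=None):
    p,R=(pose() if p0 is None else (np.array(p0,float),R0)); out=[]
    for pos,yaw in wps:
        N=down(yaw); d=np.round(R.inv().apply(np.array(pos)-p)*100,2); r=np.round((R.inv()*N).as_rotvec(degrees=True),1)
        out.append(' '.join(f'{v+0:g}' for v in [op,*d,*r])); p=p+R.apply(d/100); R=R*Ro.from_rotvec(r,degrees=True)
    print('; '.join(out)); return p,R
def yawnow():
    x=pose()[1].as_matrix()[:,0]; return np.degrees(np.arctan2(x[1],x[0]))
def line(a,ya,b,yb,n): return [(np.array(a)+(np.array(b)-a)*k/n,ya+(yb-ya)*k/n) for k in range(1,n+1)]
E
python3 - <<'E'
from plan import *
p,_=pose(); rows(line(p,yawnow(),[.4445,.0172,.205],109.4,18))
E
```

```text
0 2.41 -2.64 0.05 -0.1 0 -5.2; 0 2.63 -2.4 0.04 0 0 -5.3; 0 2.85 -2.15 0.04 0 0 -5.2; 0 3.03 -1.89 0.04 0 0 -5.2; 0 3.19 -1.6 0.04 0 0 -5.3; 0 3.33 -1.3 0.05 0 0 -5.2; 0 3.42 -1 0.04 0 0 -5.2; 0 3.51 -0.68 0.04 0 0 -5.3; 0 3.55 -0.35 0.04 0 0 -5.2; 0 3.57 -0.03 0.04 0 0 -5.2; 0 3.56 0.29 0.05 0 0 -5.2; 0 3.51 0.61 0.04 0 0 -5.3; 0 3.45 0.94 0.04 0 0 -5.2; 0 3.34 1.24 0.04 0 0 -5.2; 0 3.22 1.55 0.05 0 0 -5.3; 0 3.06 1.83 0.04 0 0 -5.2; 0 2.89 2.11 0.04 0 0 -5.2; 0 2.68 2.35 0.04 0 0 -5.3
```

Emit:
play_rows(
  series="0 2.4 -2.6 0 0 0 -5.2; 0 2.6 -2.4 0 0 0 -5.2; 0 2.8 -2.2 0 0 0 -5.2; 0 3.0 -1.9 0 0 0 -5.2; 0 3.2 -1.6 0 0 0 -5.2; 0 3.3 -1.3 0 0 0 -5.2; 0 3.4 -1 0 0 0 -5.2; 0 3.5 -0.7 0 0 0 -5.2; 0 3.5 -0.4 0 0 0 -5.2; 0 3.5 0 0 0 0 -5.2; 0 3.5 0.3 0 0 0 -5.2; 0 3.5 0.6 0 0 0 -5.2",
  newtons=40,
)

```text
clock: 1.6
tcp_pos: [0.3452, -0.1754, 0.2131]
orientation: [-0.0, 0.778, 0.628, -0.0]
wrist_force: [0.3, 0.1, 0.3]
finger_gap: -0.0001
```

Run:
```python
from plan import *
p,_=pose(); print(yawnow()); rows(line(p,yawnow(),[.4445,.0172,.205],109.4,7))
```

```text
77.78550653480211
0 2.99 0.8 0.12 0 0 -4.5; 0 2.92 1.04 0.11 0 0 -4.5; 0 2.82 1.26 0.12 0 0 -4.5; 0 2.72 1.48 0.11 0 0 -4.6; 0 2.59 1.69 0.12 0 0 -4.5; 0 2.45 1.89 0.11 0 0 -4.5; 0 2.3 2.08 0.12 0 0 -4.5
```

Emit:
play_rows(
  series="0 3 0.8 0.1 0 0 -4.5; 0 2.9 1.0 0.1 0 0 -4.5; 0 2.8 1.3 0.1 0 0 -4.5; 0 2.7 1.5 0.1 0 0 -4.5; 0 2.6 1.7 0.1 0 0 -4.5; 0 2.4 1.9 0.1 0 0 -4.5; 0 2.3 2.1 0.1 0 0 -4.5; 0 0 0 0 0 0 0",
)

```text
clock: 2.6
tcp_pos: [0.4459, 0.0162, 0.2058]
orientation: [-0.0, 0.579, 0.816, -0.0]
wrist_force: [-0.2, 0.5, -0.3]
finger_gap: 0.0
```

Run:
```python
from plan import *
print(pose()[0],yawnow(),get_state()['joint_pos'].round(2))
a=snap('top','t1')[150:290,180:310];b=snap('scene','s1')[110:265,160:300]
cv2.imwrite('pics/z1.png',np.hstack([cv2.resize(a,(400,430),interpolation=0),cv2.resize(b,(400,430),interpolation=0)])[:,:,::-1])
```

```text
[0.44585249 0.01624598 0.20576273] 109.30247914372227 [-0.14  0.07 -0.28  1.23  0.    1.09]
```

View pics/z1.png

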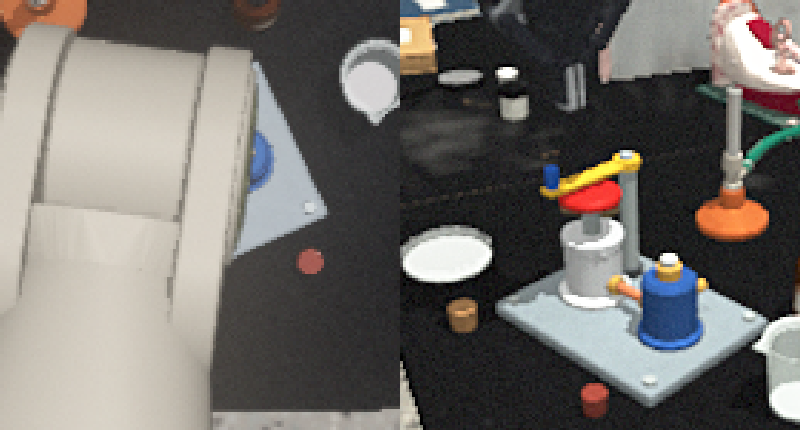

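The catch is unchanged. The shut fingertips hang at about (221,148) in the scene view, on the -y side of the peg. I'll check that point against the projection and plan the descent and arc.

Run:
```python
from plan import *
p,_=pose(); print(proj('scene',p-[0,0,.019]),proj('scene',[.4355,.0447,.1565]))
piv=np.array([.511,.0714])
def at(th,off,z):
    a=np.radians(th); return np.array([*(piv+.08*np.array([np.cos(a),np.sin(a)])-off*np.array([np.sin(a),-np.cos(a)])),z]), th-90
w=[]
q,y=at(199.4,.027,.162)
P,R=rows(line(p,109.3,q,109.4,4))
w=[at(199.4,.022,.162),at(199.4,.017,.162)]+[at(199.4-d,.017,.162) for d in np.arange(7,78,7)]
rows(w,0,P,R)
```

```text
[219.70503148 163.11784493] [212.7686093  170.25033702]
0 0.11 0.02 1.1 -0.1 0 -0.2; 0 0.11 0.02 1.09 0 0 0; 0 0.11 0.03 1.1 0 0 0; 0 0.11 0.02 1.1 0 0 -0.1
0 0.5 0 0 0 0 0; 0 0.5 0 0 0 0 0; 0 0.99 -0.15 0 0 0 7; 0 0.98 -0.15 0 0 0 7; 0 0.99 -0.14 0 0 0 7; 0 0.99 -0.15 0 0 0 7; 0 0.99 -0.15 0 0 0 7; 0 0.98 -0.14 0 0 0 7; 0 0.99 -0.15 0 0 0 7; 0 0.99 -0.15 0 0 0 7; 0 0.99 -0.15 0 0 0 7; 0 0.99 -0.14 0 0 0 7; 0 0.98 -0.15 0 0 0 7
```

Emit:
play_rows(
  series="0 0.1 0 1.1 0 0 0; 0 0.1 0 1.1 0 0 0; 0 0.1 0 1.1 0 0 0; 0 0.1 0 1.1 0 0 0; 0 0 0 0 0 0 0",
)

```text
clock: 3.32
tcp_pos: [0.4435, 0.0188, 0.1611]
orientation: [-0.001, 0.58, 0.815, -0.001]
wrist_force: [0.3, -0.7, 0.2]
finger_gap: -0.0002
```

Run:
```python
from plan import *
print(pose()[0],yawnow())
b=snap('scene','s2')[130:230,180:270]
b=np.clip(255*(b/255.)**.5,0,255).astype(np.uint8)
cv2.imwrite('pics/z2.png',cv2.resize(b,(540,600),interpolation=0)[:,:,::-1])
```

```text
[0.44345292 0.01877194 0.16114478] 109.12502484710623
```

View pics/z2.png

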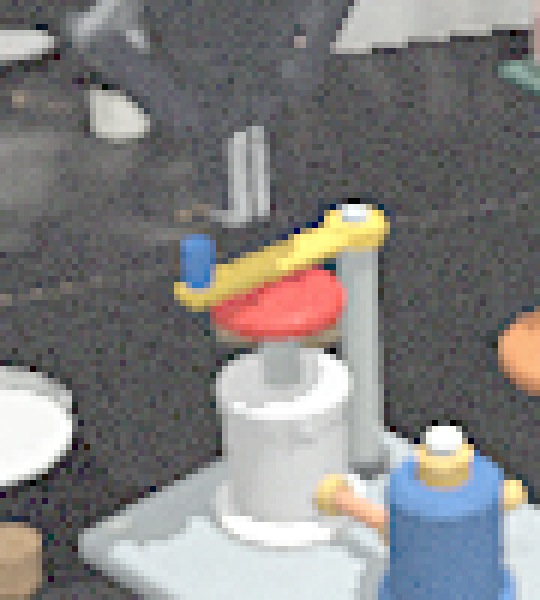

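```bash
python3 - <<'E'
from plan import *
p,_=pose()
for z in (.1,.12,.142,.161,.18,.2,.22): print(z,proj('scene',[p[0],p[1],z]).round(1), proj('top',[p[0],p[1],z]).round(1))
for z in(.14,.16,.18,.2): print(z,onz('scene',(220,166.5),z).round(3))
E
python3 - <<'E'
import sys;sys.path.insert(0,'.')
import os;os.chdir('.')
import cv2
cv2.imwrite('pics/z3.png',cv2.resize(cv2.imread('pics/s2.png'),(800,600)))
E
```

```text
0.1 [220.9 195. ] [237.1 223.9]
0.12 [220.4 187.8] [236.8 223.5]
0.142 [219.9 179.7] [236.4 223.1]
0.161 [219.4 172.5] [236.1 222.6]
0.18 [218.9 165.2] [235.7 222.2]
0.2 [218.3 157.4] [235.3 221.7]
0.22 [217.8 149.3] [234.9 221.2]
0.14 [0.467 0.088 0.14 ]
0.16 [0.455 0.05  0.16 ]
0.18 [0.444 0.011 0.18 ]
0.2 [ 0.433 -0.027  0.2  ]
```

View pics/z3.png

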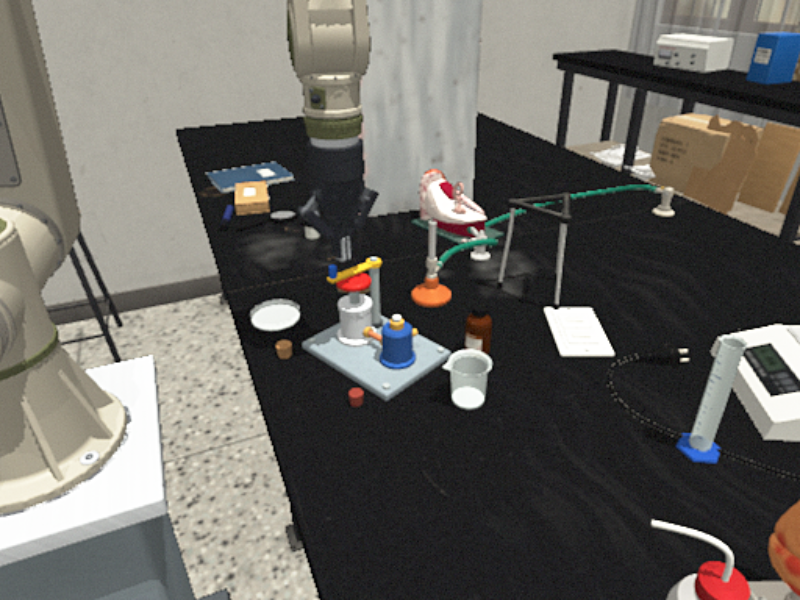

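The seen fingertips at (221,166) sit about 13 px above where the stated tip should project, (220,180). Something about the tip height disagrees: either the tips are up to 36 mm higher or there is an offset sideways. I'll probe gently, with a small push towards the peg, then look.

Emit:
play_rows(
  series="0 0.5 0 0 0 0 0; 0 0.5 0 0 0 0 0; 0 0.5 0 0 0 0 0; 0 0 0 0 0 0 0",
)

```text
clock: 3.88
tcp_pos: [0.4393, 0.0333, 0.1624]
orientation: [0.0, 0.579, 0.815, 0.0]
wrist_force: [-1.1, -0.6, 0.6]
finger_gap: 0.0001
```

```bash
cat > look.py <<'E'
from plan import *
import sys
def look(n):
    b=snap('scene','s_'+n)[130:240,180:280]; a=snap('top','t_'+n)[150:270,180:300]
    b=np.clip(255*(b/255.)**.6,0,255).astype(np.uint8)
    cv2.imwrite(f'pics/z_{n}.png',np.hstack([cv2.resize(b,(500,550),interpolation=0),cv2.resize(a,(300,550),interpolation=0)])[:,:,::-1])
    s=get_state(); print(s['clock'],s['tcp_pos'].round(4),round(yawnow(),1),s['wrist_force'].round(2),s['joint_pos'].round(2))
if __name__=='__main__': look(sys.argv[1])
E
python3 look.py a
```

```text
3.975 [0.4395 0.033  0.1624] 109.2 [-0.6  -0.3   0.03] [-0.11  0.08 -0.37  1.12 -0.    1.13]
```

View pics/z_a.png

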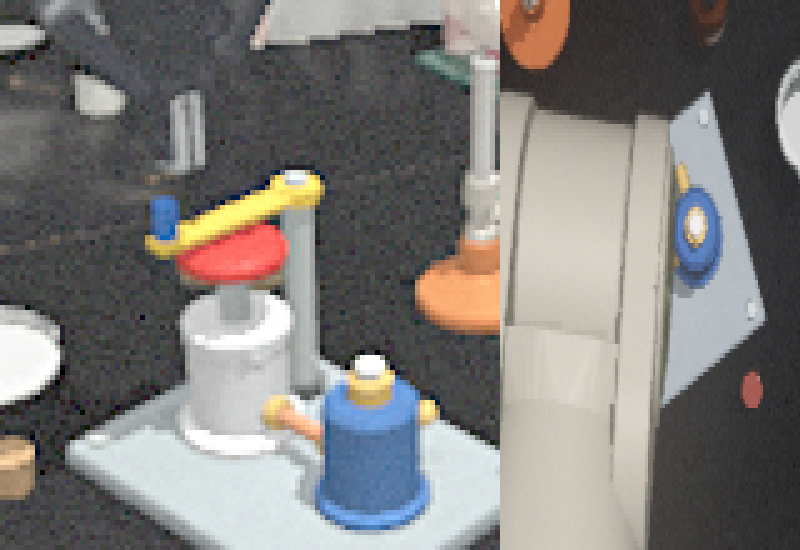

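No contact: the peg has not moved, although the nominal tip overlaps it by about 5 mm, so a tip standing higher than stated is the likelier explanation. I'll lower the tool at a spot that is clear either way. If the tips cover the pump in the image, they are in front of it, and so higher than stated.

Run:
```python
from plan import *
for q in ([.40,-.01,.142],[.4,-.01,.12],[.39,0,.142],[.39,0,.125],[.4695,.053,.125],[.42,-.02,.142]): print(q,proj('scene',q).round(1))
p,_=pose(); rows(line(p,109.2,[.40,-.01,.162],109.2,3)+line([.4,-.01,.162],109.2,[.40,-.01,.132],109.2,3))
```

```text
[0.4, -0.01, 0.142] [205.1 189.1]
[0.4, -0.01, 0.12] [205.9 197.5]
[0.39, 0, 0.142] [199.6 188. ]
[0.39, 0, 0.125] [200.3 194.4]
[0.4695, 0.053, 0.125] [225.9 177.6]
[0.42, -0.02, 0.142] [215.  189.4]
0 -0.92 -1.71 0.01 0 0 0; 0 -0.92 -1.72 0.01 0 0 0; 0 -0.92 -1.71 0.02 0 0 0; 0 0 0 1 0 0 0; 0 0 0 1 0 0 0; 0 0 0 1 0 0 0
```

Emit:
play_rows(
  series="0 -0.5 0 0 0 0 0; 0 -0.5 0 0 0 0 0; 0 -0.5 0 0 0 0 0; 0 0 0 0.6 0 0 0; 0 0 0 0.6 0 0 0; 0 0 0 0.6 0 0 0; 0 0 0 0.4 0 0 0; 0 0 0 0 0 0 0",
)

```text
clock: 4.97
tcp_pos: [0.444, 0.0188, 0.1398]
orientation: [-0.0, 0.58, 0.815, -0.0]
wrist_force: [0.0, -0.5, 0.7]
finger_gap: -0.0
```

```bash
python3 look.py b
```

```text
5.075 [0.4444 0.0187 0.1403] 109.1 [-0.09  0.58 -0.86] [-0.14  0.1  -0.41  1.06 -0.    1.1 ]
```

View pics/z_b.png

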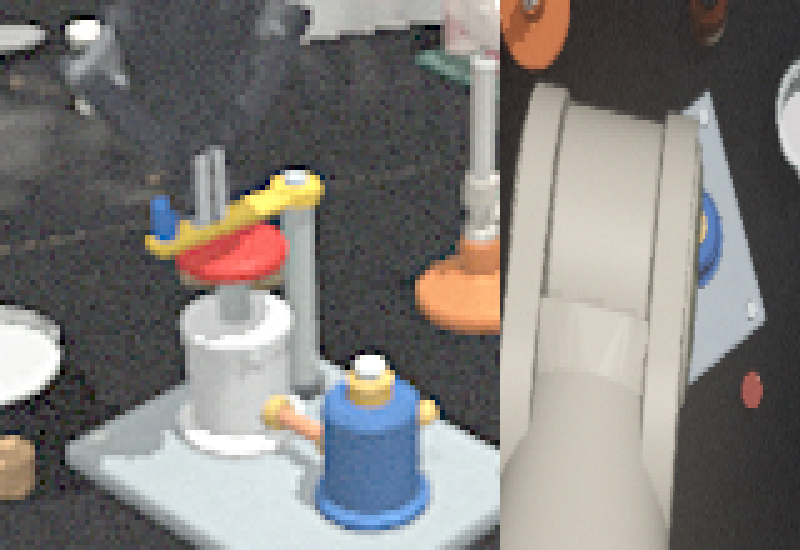

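In the image the tips cover the yellow bar, so they really are in front of it. The seen tip end is at about z 0.154 with the TCP at 0.140, so effectively the tip is about 14 mm above the TCP height. I'll go down 1 cm and push gently, then check that it is the peg that moves.

Emit:
play_rows(
  series="0 0 0 0.5 0 0 0; 0 0 0 0.5 0 0 0; 0 0.5 0 0 0 0 0; 0 0.5 0 0 0 0 0; 0 0.3 0 0 0 0 0; 0 0 0 0 0 0 0",
)

```text
clock: 5.82
tcp_pos: [0.4401, 0.0313, 0.1304]
orientation: [0.0, 0.58, 0.815, 0.0]
wrist_force: [-0.2, -0.1, 0.3]
finger_gap: 0.0
```

```bash
python3 look.py c
```

```text
5.925 [0.4402 0.031  0.1304] 109.1 [-0.01  0.35 -0.87] [-0.11  0.1  -0.43  1.04 -0.    1.12]
```

View pics/z_c.png

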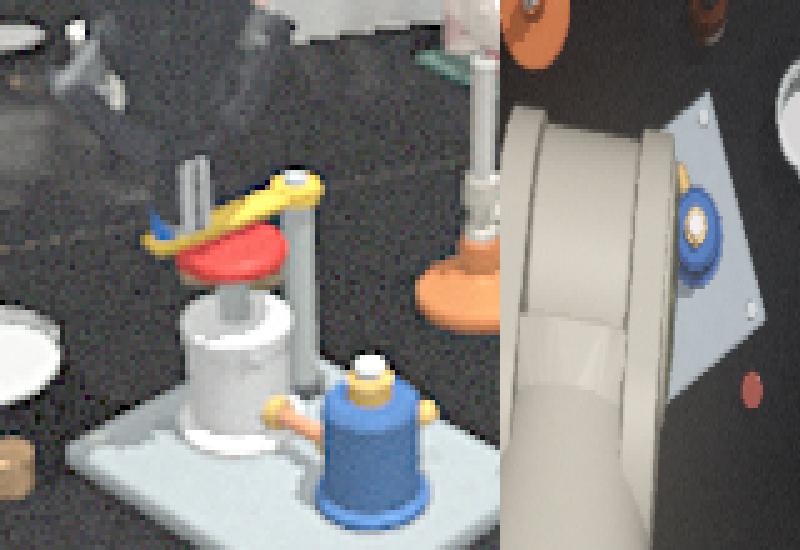

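The peg is now in the finger's shadow and the bar's end has shifted very slightly, from zoomed (150,245) to (145,242). I'll continue along the arc for a few rows.

Emit:
play_rows(
  series="0 1 -0.1 0 0 0 7; 0 1 -0.1 0 0 0 7; 0 1 -0.1 0 0 0 7; 0 0 0 0 0 0 0",
)

```text
clock: 6.42
tcp_pos: [0.4309, 0.0598, 0.1303]
orientation: [0.0, 0.718, 0.696, 0.0]
wrist_force: [0.2, -0.1, -0.4]
finger_gap: 0.0
```

```bash
python3 look.py d
```

```text
6.525 [0.431  0.0594 0.1303] 88.3 [-0.5  -0.25 -0.57] [-0.05  0.09 -0.44  1.04 -0.    1.55]
```

View pics/z_d.png

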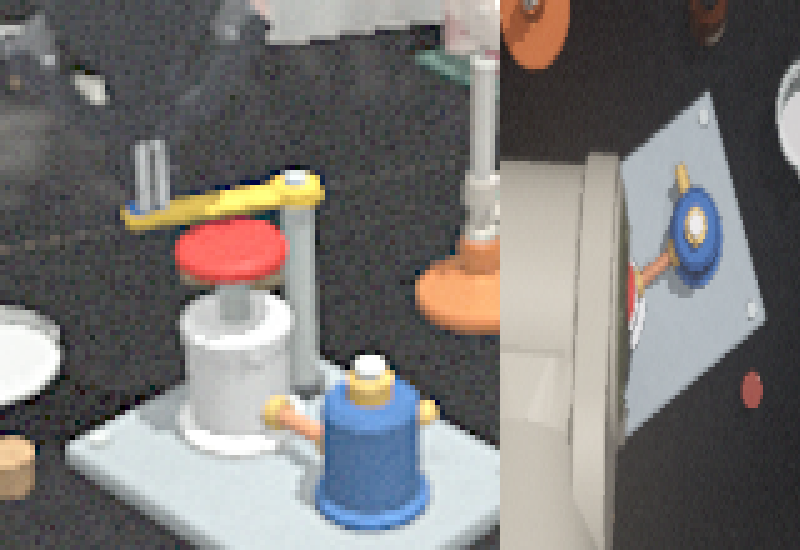

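The push works: the bar's end is now at zoomed (125,218) and the finger is on the peg. I'll continue the arc.

Run:
```python
from plan import *
piv=np.array([.511,.0714]); p,_=pose()
def at(th,off,z):
    a=np.radians(th); return np.array([*(piv+.08*np.array([np.cos(a),np.sin(a)])-off*np.array([np.sin(a),-np.cos(a)])),z]), th-90
rows([at(178-7*k,.0155,.1303) for k in range(1,10)])
```

```text
0 0.92 -0.18 0 0 0 7.3; 0 0.98 -0.13 0 0 0 7; 0 0.99 -0.13 0 0 0 7; 0 0.99 -0.13 0 0 0 7; 0 0.98 -0.13 0 0 0 7; 0 0.99 -0.13 0 0 0 7; 0 0.99 -0.13 0 0 0 7; 0 0.98 -0.13 0 0 0 7; 0 0.99 -0.13 0 0 0 7
```

Emit:
play_rows(
  series="0 0.95 -0.15 0 0 0 7; 0 1 -0.13 0 0 0 7; 0 1 -0.13 0 0 0 7; 0 1 -0.13 0 0 0 7; 0 1 -0.13 0 0 0 7; 0 1 -0.13 0 0 0 7; 0 1 -0.13 0 0 0 7; 0 1 -0.13 0 0 0 7; 0 1 -0.13 0 0 0 7; 0 0 0 0 0 0 0",
)

```text
clock: 7.78
tcp_pos: [0.4642, 0.1387, 0.1301]
orientation: [0.0, 0.976, 0.219, 0.0]
wrist_force: [-0.3, 0.3, 0.2]
finger_gap: -0.0003
```

```bash
python3 look.py e
```

```text
7.875 [0.4635 0.1385 0.1301] 25.3 [0.01 0.43 0.21] [ 0.12  0.18 -0.34  1.05 -0.    2.82]
```

View pics/z_e.png

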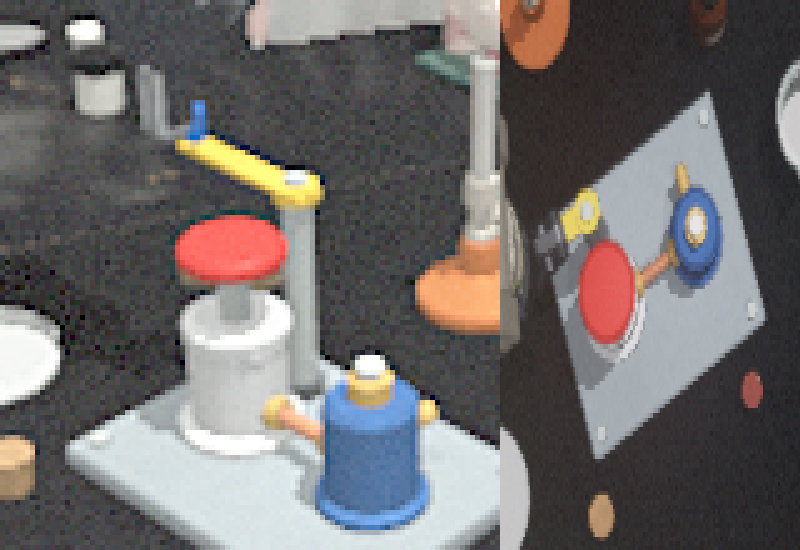

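Run:
```python
from plan import *
pg=onz('scene',(180+198/5-.5,130+102/5-.5),.1565); v=pg[:2]-[.511,.0714]; print(pg,np.linalg.norm(v),'catch',np.radians(203.4)-np.arctan2(v[1],v[0]))
p,_=pose()
for z in(.11,.13,.144,.2):print(z,proj('top',[*p[:2],z]),proj('scene',[*p[:2],z]))
a=cv2.imread('pics/t_e.png')[160:260,150:270]; cv2.imwrite('pics/z_e2.png',cv2.resize(a,(720,600),interpolation=0))
```

```text
[0.4854577  0.15163323 0.1565    ] 0.08420083650277718 catch 1.670997320523302
0.11 [188.00725638 216.35574858] [213.8342053  169.03675042]
0.13 [186.77875211 215.8015728 ] [213.31677224 162.3148431 ]
0.144 [185.8921706  215.40163769] [212.94829493 157.52800122]
0.2 [182.10761009 213.69443014] [211.42027744 137.67771966]
```

View pics/z_e2.png

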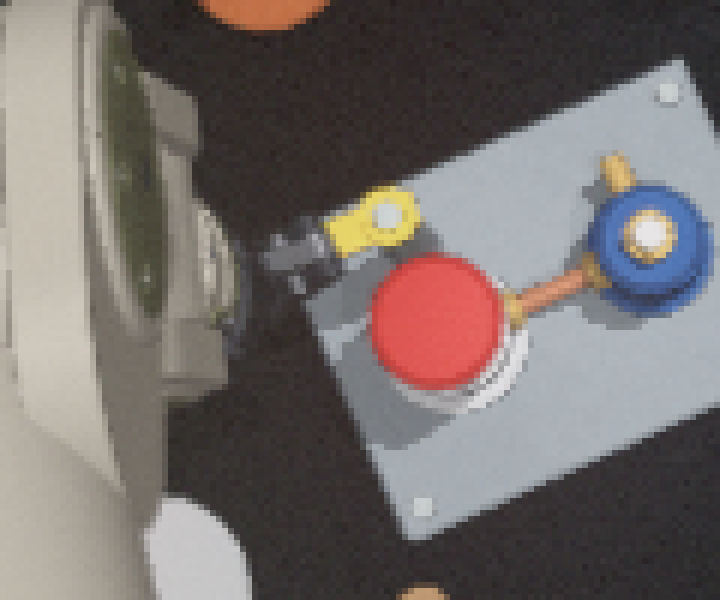

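The catch is aside at about 1.67 rad (peg ray at 84 mm radius, against 80 expected). The tip end again sits about 14 mm above the TCP height. I'll back off, rise, and go over the plunger.

Run:
```python
from plan import *
p,_=pose();y=yawnow();R=pose()[1]
q=p+R.apply([-.02,0,0])
w=line(p,y,q,y,2); q2=q+[0,0,.04]; w+=line(q,y,q2,y,2); q3=np.array([.4690,.0531,.15]); w+=line(q2,y,q3,y+40,6)
rows(w)
```

```text
0 -1 0 0 0 0 0; 0 -1 0 0 0 0 0; 0 0 0 -2 0 0 0; 0 0 0 -2 0 0 0; 0 -0.19 1.33 0.34 0 0 -6.7; 0 -0.35 1.29 0.33 0 0 -6.6; 0 -0.49 1.24 0.34 0 0 -6.7; 0 -0.63 1.18 0.33 0 0 -6.7; 0 -0.77 1.1 0.34 0 0 -6.6; 0 -0.89 1 0.33 0 0 -6.7
```

Emit:
play_rows(
  series="0 -1 0 0 0 0 0; 0 -1 0 0 0 0 0; 0 0 0 -2 0 0 0; 0 0 0 -2 0 0 0; 0 -0.2 1.35 0.3 0 0 -6.7; 0 -0.35 1.3 0.3 0 0 -6.7; 0 -0.5 1.25 0.3 0 0 -6.7; 0 -0.65 1.2 0.3 0 0 -6.7; 0 -0.8 1.1 0.3 0 0 -6.7; 0 -0.9 1 0.3 0 0 -6.7; 0 0 0 1 0 0 0; 0 0 0 0 0 0 0",
)

```text
clock: 9.38
tcp_pos: [0.4673, 0.0526, 0.1413]
orientation: [-0.001, 0.842, 0.539, -0.001]
wrist_force: [0.4, -0.1, -0.6]
finger_gap: 0.0
```

```bash
python3 look.py f
```

```text
9.475 [0.4681 0.0528 0.1421] 65.3 [ 0.12 -0.84  0.49] [-0.06  0.15 -0.34  1.08  0.    1.94]
```

View pics/z_f.png

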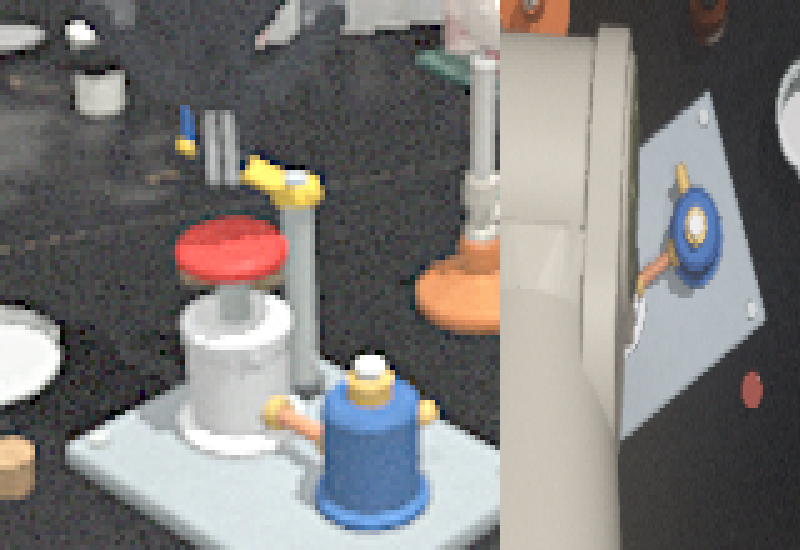

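The tips are about 11 px (30 mm) above the head centre. I'll descend to near contact.

Emit:
play_rows(
  series="0 0 0 1 0 0 0; 0 0 0 1 0 0 0; 0 0.1 0 0.5 0 0 0; 0 0 0 0 0 0 0",
)

```text
clock: 9.98
tcp_pos: [0.4687, 0.0534, 0.1166]
orientation: [-0.0, 0.842, 0.54, -0.001]
wrist_force: [-0.7, 0.9, -0.5]
finger_gap: 0.0001
```

Emit:
play_rows(
  series="0 0 0 0.5 0 0 0; 0 0 0 0.5 0 0 0; 0 0 0 0 0 0 0",
)

```text
clock: 10.35
tcp_pos: [0.4691, 0.0533, 0.107]
orientation: [-0.0, 0.842, 0.54, -0.0]
wrist_force: [0.5, -0.0, 0.1]
finger_gap: 0.0001
```

```bash
python3 look.py g
```

```text
10.45 [0.4691 0.0533 0.1073] 65.3 [-0.08  0.58  0.38] [-0.06  0.18 -0.4   0.99 -0.    1.94]
```

View pics/z_g.png

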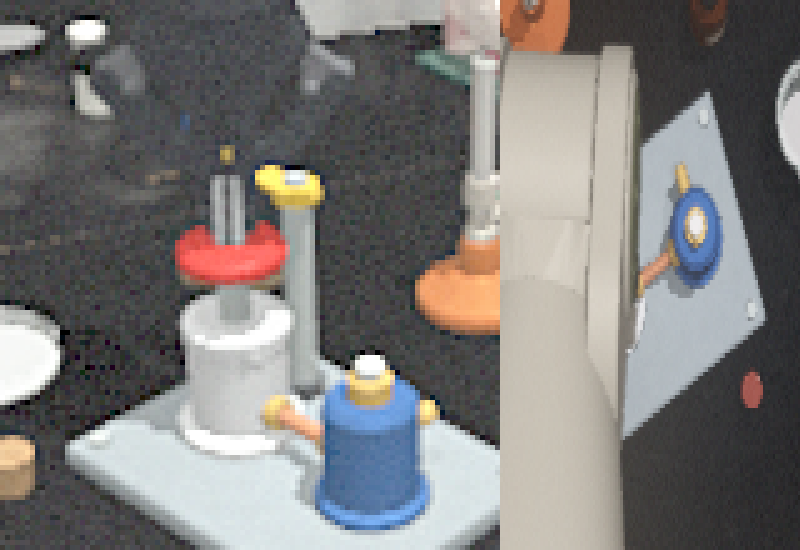

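The tips are at the head, visually in contact with no force yet. I'll press on in short steps, reading the force.

Emit:
play_rows(
  series="0 0 0 0.5 0 0 0; 0 0 0 0.5 0 0 0; 0 0 0 0 0 0 0",
)

```text
clock: 10.82
tcp_pos: [0.4695, 0.0533, 0.0973]
orientation: [0.0, 0.842, 0.54, 0.0]
wrist_force: [-0.5, -0.1, 4.4]
finger_gap: 0.0004
```

Emit:
play_rows(
  series="0 0 0 0.5 0 0 0; 0 0 0 0.5 0 0 0; 0 0 0 0 0 0 0",
)

```text
clock: 11.2
tcp_pos: [0.4695, 0.0533, 0.0879]
orientation: [0.0, 0.842, 0.54, 0.0]
wrist_force: [-2.1, -0.1, 8.7]
finger_gap: 0.0002
```

```bash
python3 look.py h
```

```text
11.3 [0.4695 0.0533 0.088 ] 65.3 [-2.42 -0.07  8.1 ] [-0.06  0.2  -0.43  0.94 -0.    1.94]
```

View pics/z_h.png

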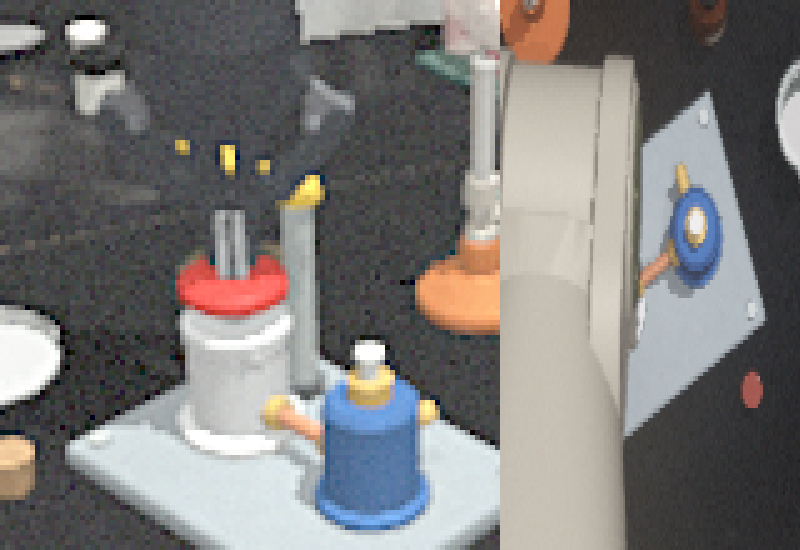

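Contact is at TCP z about 0.106 and the force follows the spring (4.4 N at about 10 mm, 8.1 N at about 18 mm). The pin has begun to rise: its cap was at (370,362) and is now at (370,350). I'll go on in small steps, watching the force in case the gripper body meets the pivot.

Emit:
play_rows(
  series="0 0 0 0.25 0 0 0; 0 0 0 0 0 0 0",
)

```text
clock: 11.55
tcp_pos: [0.4695, 0.0533, 0.0857]
orientation: [0.0, 0.842, 0.54, 0.0]
wrist_force: [-2.1, -1.0, 10.4]
finger_gap: 0.0001
```

Emit:
play_rows(
  series="0 0 0 0.2 0 0 0; 0 0 0 0 0 0 0",
)

```text
clock: 11.8
tcp_pos: [0.4695, 0.0533, 0.0838]
orientation: [0.0, 0.842, 0.54, 0.0]
wrist_force: [-3.0, -0.0, 11.6]
finger_gap: 0.0001
```

```bash
python3 look.py i; python3 -c "
from h import *
a=cv2.imread('pics/s_i.png')[60:240,150:310]; a=np.clip(255*(a/255.)**.45,0,255).astype(np.uint8); cv2.imwrite('pics/z_i2.png',cv2.resize(a,(533,600),interpolation=0))"
```

```text
11.9 [0.4695 0.0533 0.0838] 65.3 [-2.8   0.11 10.68] [-0.06  0.2  -0.44  0.93 -0.    1.94]
```

View pics/z_i2.png

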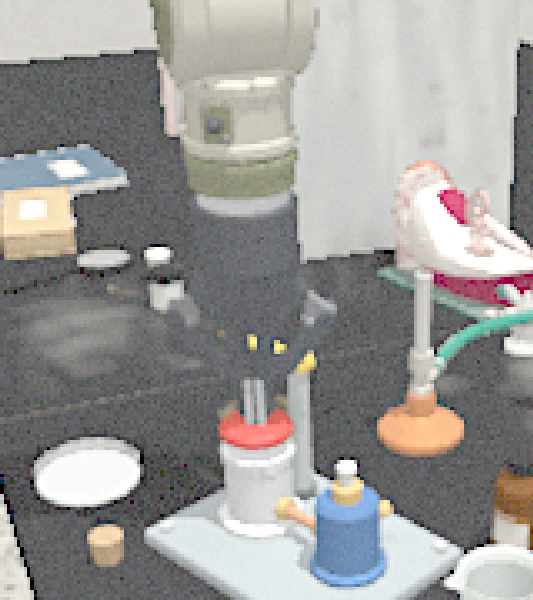

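Only the spring force shows (10.7 N, about 24 mm), and the gripper body is clear. Now I'll let the plunger up fully.

Emit:
play_rows(
  series="0 0 0 -0.8 0 0 0; 0 0 0 -0.8 0 0 0; 0 0 0 -0.8 0 0 0; 0 0 0 -0.8 0 0 0; 0 0 0 0 0 0 0; 0 0 0 0 0 0 0",
)

```text
clock: 12.65
tcp_pos: [0.4689, 0.0533, 0.1144]
orientation: [-0.0, 0.842, 0.54, -0.0]
wrist_force: [0.4, 0.4, 0.1]
finger_gap: -0.0001
```

```bash
python3 look.py j
```

```text
12.75 [0.4688 0.0533 0.1144] 65.3 [-0.23 -0.75 -0.63] [-0.06  0.17 -0.39  1.01 -0.    1.94]
```

View pics/z_j.png

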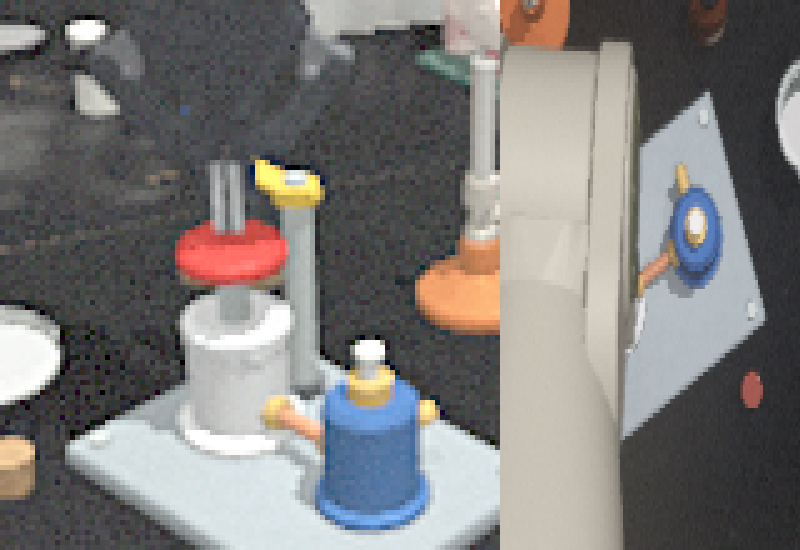

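The plunger is up and the pin has risen about 6 mm. I'll go on stroking, 32 mm down and up each time.

Emit:
play_rows(
  series="0 0 0 0.8 0 0 0; 0 0 0 0.8 0 0 0; 0 0 0 0.8 0 0 0; 0 0 0 0.8 0 0 0; 0 0 0 0 0 0 0; 0 0 0 0 0 0 0; 0 0 0 -0.8 0 0 0; 0 0 0 -0.8 0 0 0; 0 0 0 -0.8 0 0 0; 0 0 0 -0.8 0 0 0; 0 0 0 0 0 0 0; 0 0 0 0 0 0 0",
)

```text
clock: 14.25
tcp_pos: [0.4688, 0.0533, 0.1144]
orientation: [-0.0, 0.842, 0.54, -0.0]
wrist_force: [-0.3, -0.2, -0.3]
finger_gap: -0.0001
```

```bash
cat > pin.py <<'E'
from plan import *
import sys
def pin(n):
    im=snap('scene','p_'+n); c=im[185:215,245:262].astype(int)
    m=(c.min(2)>150)&(c.max(2)-c.min(2)<40)
    r,k=np.nonzero(m); top=185+r.min()-.0; col=245+k[r<r.min()+2].mean()
    a=np.array([.5072,-.034]); zs=np.arange(.085,.13,.0005)
    z=zs[np.argmin([abs(proj('scene',[*a,z])[1]-(top+0.0)) for z in zs])]
    s=get_state();print('toprow',top,col,'z~',z,s['clock'],s['tcp_pos'].round(4),s['wrist_force'].round(1))
    b=np.clip(255*(im/255.)**.7,0,255).astype(np.uint8)[150:240,195:285]
    cv2.imwrite(f'pics/zp_{n}.png',cv2.resize(b,(540,540),interpolation=0)[:,:,::-1])
if __name__=='__main__': pin(sys.argv[1])
E
python3 pin.py 2
```

```text
toprow 196.0 253.5 z~ 0.11100000000000003 14.3 [0.4688 0.0533 0.1143] [-0.2 -0.1  0.9]
```

View pics/zp_2.png

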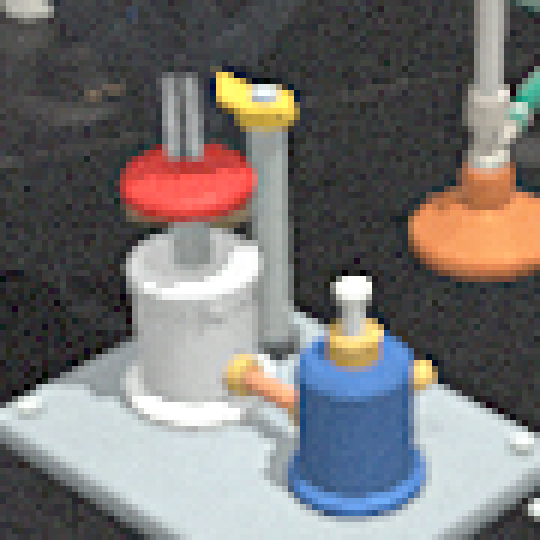

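The pin stepped again. Its cap top is now at row 196, about z 0.111, so it stands roughly 14 mm out. Two more strokes, then I'll look.

Emit:
play_rows(
  series="0 0 0 0.8 0 0 0; 0 0 0 0.8 0 0 0; 0 0 0 0.8 0 0 0; 0 0 0 0.8 0 0 0; 0 0 0 0 0 0 0; 0 0 0 0 0 0 0; 0 0 0 -0.8 0 0 0; 0 0 0 -0.8 0 0 0; 0 0 0 -0.8 0 0 0; 0 0 0 -0.8 0 0 0; 0 0 0 0 0 0 0; 0 0 0 0 0 0 0",
)

```text
clock: 15.8
tcp_pos: [0.4689, 0.0533, 0.1144]
orientation: [-0.0, 0.842, 0.54, -0.0]
wrist_force: [-0.1, -0.3, 0.7]
finger_gap: 0.0004
```

Emit:
play_rows(
  series="0 0 0 0.8 0 0 0; 0 0 0 0.8 0 0 0; 0 0 0 0.8 0 0 0; 0 0 0 0.8 0 0 0; 0 0 0 0 0 0 0; 0 0 0 0 0 0 0; 0 0 0 -0.8 0 0 0; 0 0 0 -0.8 0 0 0; 0 0 0 -0.8 0 0 0; 0 0 0 -0.8 0 0 0; 0 0 0 0 0 0 0; 0 0 0 0 0 0 0",
)

```text
clock: 17.3
tcp_pos: [0.4688, 0.0533, 0.1144]
orientation: [-0.0, 0.842, 0.54, -0.0]
wrist_force: [0.3, 0.2, -0.6]
finger_gap: -0.0003
```

```bash
python3 pin.py 4
```

```text
toprow 192.0 253.5 z~ 0.12150000000000004 17.35 [0.4688 0.0533 0.1144] [-0.1  0.1 -0.4]
```

View pics/zp_4.png

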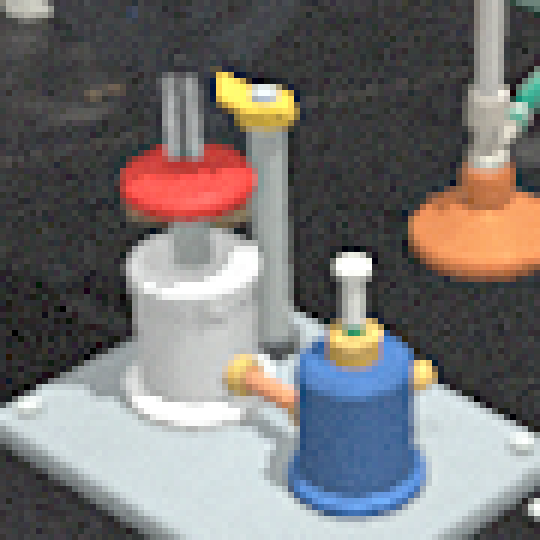

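The green band is just starting to show at about (353,330) in the zoomed view, so roughly 7 mm is left. Two more strokes, then a third for safety, since extra strokes do nothing.

Emit:
play_rows(
  series="0 0 0 0.8 0 0 0; 0 0 0 0.8 0 0 0; 0 0 0 0.8 0 0 0; 0 0 0 0.8 0 0 0; 0 0 0 0 0 0 0; 0 0 0 0 0 0 0; 0 0 0 -0.8 0 0 0; 0 0 0 -0.8 0 0 0; 0 0 0 -0.8 0 0 0; 0 0 0 -0.8 0 0 0; 0 0 0 0 0 0 0; 0 0 0 0 0 0 0",
)

```text
clock: 18.85
tcp_pos: [0.4689, 0.0533, 0.1144]
orientation: [-0.0, 0.842, 0.54, -0.0]
wrist_force: [-0.2, 1.2, 1.1]
finger_gap: 0.0001
```

Emit:
play_rows(
  series="0 0 0 0.8 0 0 0; 0 0 0 0.8 0 0 0; 0 0 0 0.8 0 0 0; 0 0 0 0.8 0 0 0; 0 0 0 0 0 0 0; 0 0 0 0 0 0 0; 0 0 0 -0.8 0 0 0; 0 0 0 -0.8 0 0 0; 0 0 0 -0.8 0 0 0; 0 0 0 -0.8 0 0 0; 0 0 0 0 0 0 0; 0 0 0 0 0 0 0",
)

```text
clock: 20.35
tcp_pos: [0.4689, 0.0533, 0.1144]
orientation: [-0.0, 0.842, 0.54, -0.0]
wrist_force: [-0.2, 0.1, 0.1]
finger_gap: -0.0003
```

```bash
python3 pin.py 6
```

```text
toprow 190.0 253.5 z~ 0.12700000000000006 20.4 [0.4688 0.0533 0.1144] [0.1 0.4 0.1]
```

Emit:
play_rows(
  series="0 0 0 0.8 0 0 0; 0 0 0 0.8 0 0 0; 0 0 0 0.8 0 0 0; 0 0 0 0.8 0 0 0; 0 0 0 0 0 0 0; 0 0 0 0 0 0 0; 0 0 0 -0.8 0 0 0; 0 0 0 -0.8 0 0 0; 0 0 0 -0.8 0 0 0; 0 0 0 -0.8 0 0 0; 0 0 0 0 0 0 0; 0 0 0 0 0 0 0",
)

```text
clock: 21.9
tcp_pos: [0.4688, 0.0533, 0.1144]
orientation: [-0.0, 0.842, 0.54, -0.0]
wrist_force: [-0.3, -0.9, 0.5]
finger_gap: -0.0001
```

```bash
python3 pin.py 7
```

```text
toprow 190.0 253.66666666666666 z~ 0.12700000000000006 21.95 [0.4688 0.0533 0.1144] [-0.6  0.4  0.3]
```

View pics/zp_7.png

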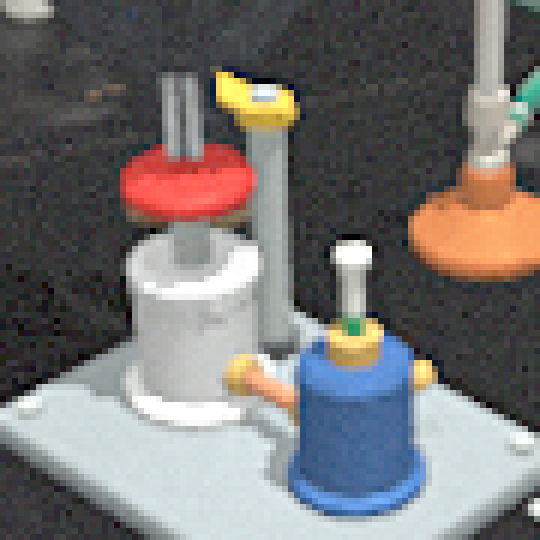

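Run:
```python
from h import *
def prof(f):
    g=cv2.imread(f'pics/{f}.png').astype(float)[180:215,251:256].mean((1,2)); 
    # sub-pixel row of dark->white top edge at half level
    i=np.argmax(g>130); return 180+i-1+(130-g[i-1])/(g[i]-g[i-1])
for f in ['scene0','s_g','s_j','p_2','p_4','p_6','p_7']:
    t=prof(f); im=cv2.imread(f'pics/{f}.png'); h=cv2.cvtColor(im,cv2.COLOR_BGR2HSV)[190:212,248:260]
    m=cv2.inRange(h,(40,70,30),(90,255,255)); print(f,round(t,2),'green rows',np.count_nonzero(m.any(1)),'px',np.count_nonzero(m))
for h in (.092,.105,.117,.122): print(h,proj('scene',[.5072,-.034,h]))
```

```text
scene0 200.52 green rows 0 px 0
s_g 200.57 green rows 0 px 0
s_j 197.57 green rows 1 px 1
p_2 195.58 green rows 1 px 1
p_4 191.71 green rows 1 px 2
p_6 189.9 green rows 3 px 8
p_7 189.78 green rows 3 px 8
0.092 [253.57903496 202.77292131]
0.105 [253.49450567 198.09596912]
0.117 [253.41535819 193.71678836]
0.122 [253.38205712 191.87426116]
```

Sub-pixel cap rows:

| After stroke | Cap row |
|---|---|
| 2 | 195.58 |
| 4 | 191.71 |
| 6 | 189.90 |
| 7 | 189.78 |

A 5 mm step is about 1.9 px. Strokes 5 and 6 together gave only about one step, and stroke 7 gave nothing, so the pin is fully out. The total rise is about 28 mm. I'll retreat for a final look.

Emit:
play_rows(
  series="0 0 0 -2 0 0 0; 0 0 0 -3 0 0 0; 0 0 0 -3 0 0 0; 0 0 0 -2 0 0 0; 0 -3 1 0 0 0 0; 0 -4 1 0 0 0 0; 0 -4 1 0 0 0 0; 0 -4 1 0 0 0 0; 0 -4 1 0 0 0 0; 0 0 0 0 0 0 0; 0 0 0 0 0 0 0",
)

```text
clock: 23.32
tcp_pos: [0.435, -0.14, 0.2144]
orientation: [-0.0, 0.842, 0.539, -0.0]
wrist_force: [-0.3, -0.1, -0.0]
finger_gap: 0.0001
```

Run:
```python
from plan import *
a=snap('top','tfin');b=snap('scene','sfin')
a0=cv2.imread('pics/top0.png')[:,:,::-1]
cv2.imwrite('pics/zfin.png',np.hstack([cv2.resize(a[130:290,150:320],(400,376),interpolation=0),cv2.resize(b[140:270,180:320],(400,376),interpolation=0)])[:,:,::-1])
s=get_state();print(s['clock'],s['tcp_pos'],s['wrist_force'].round(1))
```

```text
23.425 [ 0.43523545 -0.13934166  0.21460432] [-0.1 -0.1 -0.5]
```

View pics/zfin.png

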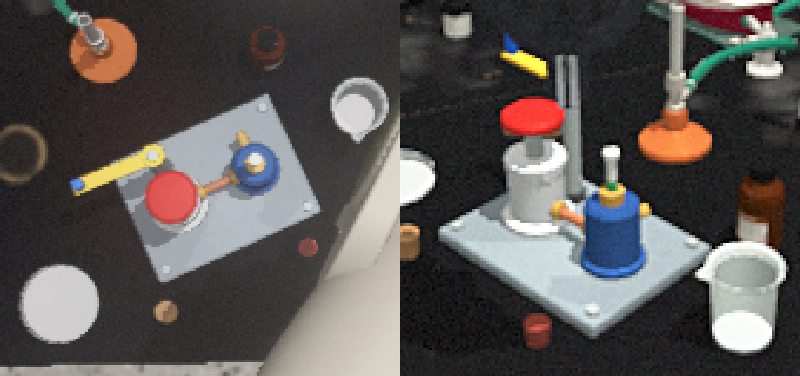

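The catch points to the pump's +y, with the peg at zoomed top (78,185). The head is up and uncovered, and the pin is out with its green band showing at zoomed scene (611,187). The red bung at (281,235) and cork at (220,262) are where they started. I'll hand in.

```bash
python3 -c "
from h import *
pg=onz('top',(150+78/400*170-.5,130+185/376*160-.5),.1565);v=pg[:2]-[.511,.0714];print(pg,np.hypot(*v),np.radians(203.4)-np.arctan2(v[1],v[0]))
print(workorder.hand_in())"
```

```text
[0.47964527 0.14431879 0.1565    ] 0.07937423866621762 1.5731093719161835
the job is handed in; nothing more can be done
None
```

I pushed the catch aside by its peg, then gave the plunger seven full strokes with shut fingertips. I backed off and handed the job in with the clock at about 23.5 s.

**Last checks:**
- **Catch:** about 1.57 rad in the final top view, clear of the head. An earlier look from the scene camera gave 1.67.
- **Plunger:** up and uncovered.
- **Pin:** fully out as far as the pictures show. It rose about 28 mm in all, and the last stroke gave no further rise. The green band shows, but at about 3 px high I can't measure its full 10 mm exactly.
- **Loose things:** the red bung and cork are at the same pixels as at the start. I compared the beaker, bottle and dish only by eye, and they looked unmoved.
- **Forces:** the highest I read was about 12 N, which is the plunger's spring. There was a sideways force of up to 3 N at the bottom of the first stroke, probably fingertip friction on the head.

**Disagreement:** the shut fingertips were about 33 mm higher than the text says. They sat about 14 mm above the reported TCP height, where the text puts them 19 mm below it. My first try therefore passed over the peg without touching it. After that I set heights from the pictures and the contact force.

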